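# Lock the eared lid onto the soaking pot

### The arm

A 6-joint arm with a two-finger parallel gripper is mounted at the origin on a cart in front of the work surface, level with it; the furniture and walls round the work are solid. World frame = base frame: x ahead of the robot, y to its left, z up, the work surface at z = 0. Lengths are in m, angles in rad, forces in N, time in s.
With the tool pointing down it reaches from about 0.3 to 0.75 m from the base axis. Payload 8.5 kg.
Tool frame: the origin (TCP) lies on the centre line of the jaws, within the pads' length; the fingertips stand r.tcp_to_tips ahead of it and the grasp point (between the pads) lies 11 mm behind it (r.tcp_to_tips is the distance from the TCP to the fingertips, in m); z points along the fingers, y is the line along which they close (so a half turn about z gives the same grasp; the last joint's range is limited). The gripper opens to 88 mm and grips with 3 to 60 N. Pads are 18 mm wide; open, the fingers measure 123 mm over their backs; the gripper's body (75 mm by 187 mm) begins 45 mm behind the grasp point.
Start: joints at [-1.374, 0.381, 1.297, -0, 1.464, -0.215], TCP at [0.22, -0.504, 0.247] pointing down, gripper open.
Joint ranges: [-3.11, 3.11], [-0.89, 2.33], [0.22, 2.48], [-1.42, 4.56], [0.17, 2.85], [-2.88, 2.88]. Speed limits (rad/s): [2.39, 2.39, 3.14, 3.14, 3.14, 3.14].

### API

Orientations are given as a 3x3 rotation matrix whose columns are the frame's x, y, z axes.
In Python, from workcell import r gives the robot as it stands.
- The arm moves only by the tool arm_command, never from a script. Its argument "increments" is a list of rows, each a list of 5 numbers: the shift along the tool's x, y, z in cm, then the turn about the tool's z in rad, then the closure, from -1 (fully open) to 1 (shut), so that 0 is half open. A call has 1 to 12 rows; each row shifts and turns the commanded pose from where the row before left it, along the tool's axes as they then stand; what a row does not reach is not made up. A row lasts 1/10 s, in which the tool goes at most 50 mm and 8.59 degrees, less where a joint would pass 70% of its speed; a pose out of reach is approached as far as the arm can. A call with a gripper value outside its range is refused whole. The fingers move at their own pace and stop on an object; the grip force is fixed at half the most. Time passes only in rows, so rows that do not move let the fingers close. It gives the time, the measured TCP pose, the force, the opening and the grip force at its end, in the units of the state.
- r.state(): the state, without advancing time (a new reading comes with each control period).
- r.snapshot(name): name is "scene" or "side" or "wrist"; returns the picture (400x640x3 uint8, blue, green, red); there is no depth.
- r.get_calibration(name): a dict with "K" (3x3 intrinsics, pixels), "rvec" (rotation vector, rad) and "tvec" (3), from world to camera coordinates, as OpenCV has them. Camera axes: x right, y down, z forward; pixel columns grow to the right and rows downward; lengths in m; the calibration is good to about 2 mm. A picture is of the moment at which its call begins: read the wrist's pose just before it. get_calibration takes no time and is no camera call; for the wrist camera it gives the pose at the moment of the call.
- r.sign_off(): hands the job in; it is judged then, once.
The state is a dict: "clock": time; "qpos": joint angles; "dq": joint speeds; "tau": joint torques, N m; "ee_pos": TCP position; "ee_rot": TCP orientation; "wrist_force": force on the tool from outside, world axes, zero at the start; "torque": the same for the moment, N m; "grip_width": finger opening in m; "grip_force": force on a finger pad.
Only numpy, scipy, OpenCV 4.12 (cv2) and the standard library are available. Lean on these libraries where they do the work, as an engineer would, in place of code of your own. Each camera call takes 0.05 s, during which the arm holds its last target. There are 200 camera calls.

### The job

Close the steel soaking pot on the bench: take the lid that has two ears, set it down on the rubber ring in the pot's mouth with its ears in the gaps between the two claws, and twist it clockwise (seen from above) by its handle until the ears have run under the claws up to their stops and the lid is drawn down tight. Let go of it, and leave the plain round lid where it stands.

Things in the scene. Friction and masses are not known exactly. Their poses are not given: they have to be found in the camera images.
- lid_grip (a point): Centre of the handle of the eared lid, 37 mm above its underside. Loose steel disc 68 mm across, 9 thick, with two opposite ears 25 wide, 7 thick, reaching 54 mm from the middle. Handle: wooden bar 64 long, 15 thick, 24 to 50 mm above the underside. x along bar and ears, y across (grasp so, fingertips 20 mm or more above the underside to stay above the claws), z up. Half turns alike. About 0.2 kg.
- plain_grip (a point): Centre of the handle of the other lid, which does not fit and is left alone: a plain round steel disc 92 mm across, no ears, same handle and axes, 37 mm above its underside. Either lid may stand in either place.
- pot_mouth (a point): On the axis of the pot (steel, 148 mm across, bolted down), level with the top of its rubber ring (82 mm across), 60 mm above the bench. x: from claw to claw, gaps on +y and -y, z up. The lid goes in from above, ears 55 to 110 degrees anticlockwise of x, 7 mm to spare all round, and rests with handle centre 37 mm above here; turned clockwise until its x lies along this x, it is home, 34 mm above.
- pot_claw (a point): Underside of one of the two like claws, at its low end, 54 mm out on the mouth's x, 4 mm above the mouth. A claw is 46 mm wide, reaches in to 42 mm from the axis, top 17 mm above the mouth. Its ramp falls 7 mm from the entrance to here and draws the ear 3 mm down, to a stop. The rubber ring springs 3 mm under 4 N, 5 at most. The twist needs about 0.4 N m; a locked lid stays by itself.

How it is judged:
By the outcome, as a careful person would: the job done as asked, in the order asked, and still so for the second after the job is handed in, with the robot touching nothing.
It also fails if it takes over 40 s, if anything falls off the work surface, if the arm or the gripper's body presses on something with over 40 N, if the wrist force passes 120 N, or if a joint passes its speed limit or range.

## Working session

There is one attempt and no reset: what is moved stays moved. The work goes in short steps, Python scripts to look and compute and a tool call to move; the robot and the scene stay as the last step left them, time stands still between calls to the robot, and variables do not carry over. Pictures are saved under pics/ and viewed, at most 10 in all, crops included, and the job is handed in when it is done.

Besides the shell and the picture viewer there is one more tool, called after "Call:" by a JSON object that holds its "api" and its "payload". arm_command: Moves the arm, as the interface text tells. Its arguments: {"type":"object","properties":{"increments":{"type":"array"}},"required":["increments"]}

```bash
mkdir -p pics; ls; python3 - <<'E'
from workcell import r
import cv2
for n in("scene","side"):
    cv2.imwrite(f"pics/{n}0.png",r.snapshot(n))
    c=r.get_calibration(n); R=cv2.Rodrigues(c['rvec'])[0]; print(n,c['K'][0],(-R.T@c['tvec'].ravel()))
s=r.state();print(s['ee_pos'],s['ee_rot'],r.tcp_to_tips,s['clock'],s['grip_width'])
E
```

```text
pics
scene [401.419441     0.         314.41493951] [0.17733758 0.67832052 0.80204671]
side [449.20362432   0.         317.48604828] [0.22007344 0.94222605 0.85407259]
[ 0.22009579 -0.50380433  0.24623514] [[ 9.16387527e-01  4.00292182e-01 -2.61610905e-04]
 [ 4.00292200e-01 -9.16386798e-01  1.17928927e-03]
 [ 2.32323494e-04 -1.18540678e-03 -9.99999270e-01]] 0.008 0.1 0.08811207243095551
```

View pics/scene0.png

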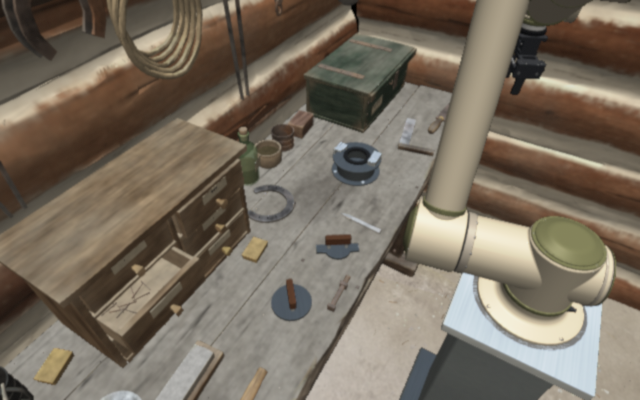

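View pics/side0.png

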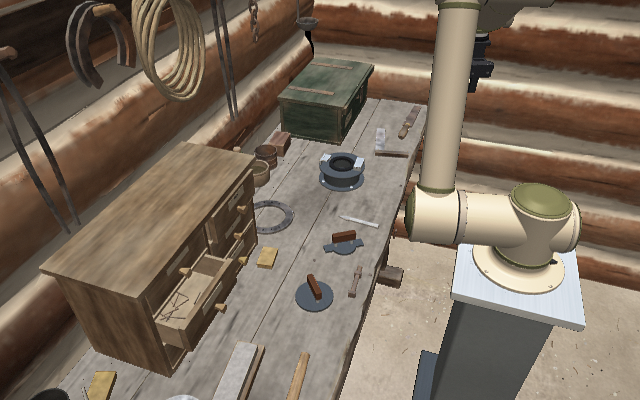

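The scene view shows the eared lid at about (338,243), the plain lid at (291,300) and the pot at (356,158). In the side view they are at (345,242), (314,293) and (342,168). Next I'll enlarge crops to get precise pixels.

```bash
python3 - <<'E'
import cv2,numpy as np
a=cv2.imread("pics/scene0.png");b=cv2.imread("pics/side0.png")
def c(i,x,y):return cv2.resize(i[y:y+45,x:x+60],None,fx=6.5,fy=6.5,interpolation=cv2.INTER_CUBIC)
cv2.imwrite("pics/c0.png",np.vstack([np.hstack([c(a,308,222),c(a,327,140)]),np.hstack([c(b,315,220),c(b,312,148)])]))
E
```

```text
(no output)
```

View pics/c0.png

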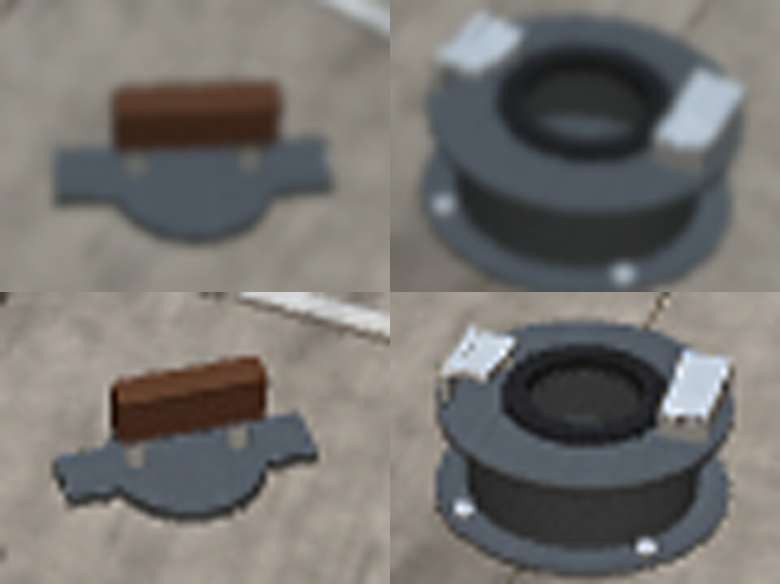

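The crops give the handle top ends: scene (117,100) and (279,95), side (113,392) and (265,371). The claw top centres are scene (482,42) and (700,112), side (478,352) and (698,385).

```bash
cat > h.py <<'E'
import cv2,numpy as np
def ray(c,px,z):
    R=cv2.Rodrigues(np.asarray(c['rvec'],float))[0];t=np.asarray(c['tvec'],float).ravel();C=-R.T@t
    u=cv2.undistortPoints(np.array([[px]],float),np.asarray(c['K'],float),None).ravel()
    d=R.T@np.array([u[0],u[1],1]);return C+d*(z-C[2])/d[2]
def pair(c,a,b,z):
    A,B=ray(c,a,z),ray(c,b,z);v=B-A
    return (A+B)/2,np.linalg.norm(v),np.degrees(np.arctan2(v[1],v[0]))
E
python3 - <<'E'
from workcell import r
from h import *
f=lambda x,y,ox,oy,X,Y:((x-ox)/6.5+X,(y-oy)/6.5+Y)
s=r.get_calibration("scene");d=r.get_calibration("side")
print(pair(s,f(117,100,0,0,308,222),f(279,95,0,0,308,222),.05))
print(pair(d,f(113,392,0,292,315,220),f(265,371,0,292,315,220),.05))
print(pair(s,f(482,42,390,0,327,140),f(700,112,390,0,327,140),.077))
print(pair(d,f(478,352,390,292,312,148),f(698,385,390,292,312,148),.077))
st=r.state();print(st['clock']);c=r.get_calibration("wrist");R=cv2.Rodrigues(c['rvec'])[0]
print("cam in tool",st['ee_rot'].T@(-R.T@np.ravel(c['tvec'])-st['ee_pos']),(R@st['ee_rot']).round(2),c['K'].round(0))
E
```

```text
(array([0.44113294, 0.09759832, 0.05      ]), np.float64(0.06104034731031294), np.float64(-147.02381946138559))
(array([0.43926559, 0.10223583, 0.05      ]), np.float64(0.0631070071049932), np.float64(-149.6116245443917))
(array([ 0.53538154, -0.19877523,  0.077     ]), np.float64(0.10715288136854736), np.float64(-177.70650575630256))
(array([ 0.53350615, -0.19277747,  0.077     ]), np.float64(0.10834974126985254), np.float64(-176.31823541830119))
0.1
cam in tool [ 0.07517384  0.0005208  -0.13725525] [[-0.    1.   -0.  ]
 [-0.96 -0.   -0.29]
 [-0.29 -0.    0.96]] [[316.   0. 319.]
 [  0. 316. 203.]
 [  0.   0.   1.]]
```

```bash
python3 - <<'E'
from workcell import r
from h import *
d=r.get_calibration("side")
print("chest base",ray(d,(340,143),0),ray(d,(365,95),0))
for z in(.1,.15,.2):print("top near",z,ray(d,(343,105),z))
print("plain",pair(d,(308,277),(319,297),.05), ray(d,(314,297),.005))
E
```

```text
chest base [ 0.60398524 -0.40750204  0.        ] [ 0.61682648 -0.81939315  0.        ]
top near 0.1 [ 0.62573704 -0.50656003  0.1       ]
top near 0.15 [ 0.59883886 -0.41049593  0.15      ]
top near 0.2 [ 0.57194068 -0.31443183  0.2       ]
plain (array([0.45538466, 0.29777162, 0.05      ]), np.float64(0.06505935819995803), np.float64(132.5500461770703)) [0.45660154 0.29090742 0.005     ]
```

Call:
{"api": "arm_command", "payload": {"increments": [[3.4,-1.3,0,0,-1],[3.4,-1.3,0,0,-1],[3.4,-1.3,0,0,-1],[3.4,-1.3,0,0,-1],[3.4,-1.3,0,0,-1],[3.4,-1.3,0,0,-1],[3.4,-1.3,0,0,-1],[3.4,-1.3,0,0,-1],[3.4,-1.3,0,0,-1],[3.4,-1.3,0,0,-1],[3.4,-1.3,0,0,-1],[3.4,-1.3,0,0,-1]]}}

```text
clock: 1.3
ee_pos: [0.5324, -0.1964, 0.2464]
ee_rot: [[0.916, 0.4, -0.001], [0.4, -0.916, 0.0], [-0.0, -0.001, -1.0]]
wrist_force: [0.2, -0.6, 0.3]
grip_width: 0.0883
grip_force: 0.0
```

Call:
{"api": "arm_command", "payload": {"increments": [[0.4,0,0,0,-1],[0,0,0,0,-1],[0,0,0,0,-1]]}}

```text
clock: 1.6
ee_pos: [0.5346, -0.1968, 0.2465]
ee_rot: [[0.917, 0.4, -0.001], [0.4, -0.917, 0.0], [-0.001, -0.0, -1.0]]
wrist_force: [0.3, -0.1, 0.2]
grip_width: 0.088
grip_force: 0.0
```

```bash
python3 - <<'E'
from workcell import r
import cv2,pickle
s=r.state();c=r.get_calibration("wrist");cv2.imwrite("pics/w1.png",r.snapshot("wrist"));pickle.dump(c,open("w1.pkl","wb"))
print(s['clock'],s['ee_pos'],s['ee_rot'][:,0],s['wrist_force'])
E
```

```text
1.6 [ 0.53463303 -0.19679996  0.24653892] [ 9.16665956e-01  3.99653775e-01 -6.20488462e-04] [ 0.33433211 -0.11603837  0.15447953]
```

View pics/w1.png

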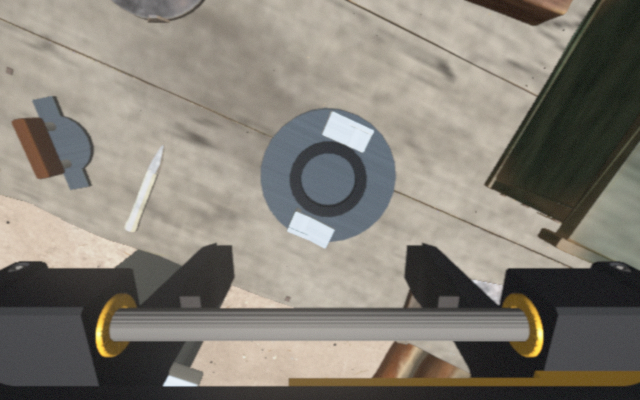

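The wrist view shows the pot with its ring at (328,178) and claws at (348,132) and (311,230). The eared lid is at the left, around (60,145). I'll refine these positions with thresholds.

```bash
python3 - <<'E'
import pickle
from h import *
c=pickle.load(open("w1.pkl","rb"));i=cv2.imread("pics/w1.png");g=cv2.cvtColor(i,6)
def blobs(m,x0,y0,x1,y1,mn):
    k=np.zeros_like(m);k[y0:y1,x0:x1]=m[y0:y1,x0:x1]
    n,l,s,ce=cv2.connectedComponentsWithStats(k.astype(np.uint8))
    return [(s[j],ce[j],cv2.minAreaRect(np.argwhere(l==j)[:,::-1].astype(np.float32))) for j in range(1,n) if s[j][4]>mn]
W=blobs(g>195,262,105,395,250,100)
for w in W:print(w)
a,b=W[0][1],W[1][1];print("claws",pair(c,b,a,.077))
for w in blobs(g<60,280,130,380,225,300):print("ring",w[0],w[2],ray(c,w[2][0],.062))
h=cv2.cvtColor(i,40).astype(int);m=(i[:,:,2].astype(int)-i[:,:,0]>35)&(g<120)
for w in blobs(m,5,100,80,185,100):print("handle",w)
E
```

```text
(array([ 323,  112,   50,   40, 1112], dtype=int32), array([347.29316547, 131.67715827]), ((347.5547790527344, 131.97943115234375), (45.35280227661133, 25.159217834472656), 24.443954467773438))
(array([287, 212,  47,  36, 901], dtype=int32), array([310.11986681, 229.64705882]), ((310.328857421875, 229.66464233398438), (42.36404037475586, 21.990493774414062), 24.304548263549805))
claws (array([ 0.54066604, -0.20432542,  0.077     ]), np.float64(0.10627260573809887), np.float64(3.6223121889315277))
ring [ 304  142   62   69 1007] ((334.7271728515625, 175.99485778808594), (68.45960235595703, 60.393497467041016), 88.69805145263672) [ 0.54719386 -0.20968763  0.062     ]
handle (array([ 12, 118,  38,  61, 844], dtype=int32), array([ 30.34597156, 147.96563981]), ((30.508102416992188, 148.26773071289062), (65.97587585449219, 13.486207962036133), 65.43283081054688))
```

```bash
python3 - <<'E'
import pickle
from workcell import r
from h import *
c=pickle.load(open("w1.pkl","rb"));i=cv2.imread("pics/w1.png");g=cv2.cvtColor(i,6)
s=r.get_calibration("scene");d=r.get_calibration("side")
print("ring w",ray(c,(328,178),.06),"scene",ray(s,(327+(585-390)/6.5,140+103/6.5),.06),"side",ray(d,(312+195/6.5,148+(395-292)/6.5),.06))
# fit ring (82) and rim (148 dia) circles by gradient along projected circle
G=cv2.GaussianBlur(g,(0,0),1).astype(float)
def proj(P):return cv2.projectPoints(P,c['rvec'],c['tvec'],c['K'],None)[0].reshape(-1,2)
def samp(P):
    p=proj(P).astype(np.float32);return cv2.remap(G.astype(np.float32),p[:,0].copy(),p[:,1].copy(),1).ravel()
th=np.arange(0,2*np.pi,.03)
for R,z in((.041,.06),(.074,.0),(.074,.056)):
  best=[]
  for x in np.arange(.525,.555,.001):
    for y in np.arange(-.22,-.185,.001):
      C=lambda q:np.c_[x+q*np.cos(th),y+q*np.sin(th),0*th+z]
      dd=samp(C(R+.003))-samp(C(R-.003))
      best.append((np.mean(np.clip(dd,0,60)),x,y))
  print(R,z,[tuple(np.round(b,3)) for b in sorted(best)[-3:]])
print("lid top",ray(c,(20+9,148),.05))
E
```

```text
ring w [ 0.54208258 -0.20437418  0.06      ] scene [ 0.53687616 -0.2005512   0.06      ] side [ 0.53463672 -0.19493292  0.06      ]
0.041 0.06 [(np.float64(50.093), np.float64(0.541), np.float64(-0.205)), (np.float64(50.667), np.float64(0.539), np.float64(-0.205)), (np.float64(51.219), np.float64(0.54), np.float64(-0.205))]
0.074 0.0 [(np.float64(17.376), np.float64(0.542), np.float64(-0.211)), (np.float64(17.476), np.float64(0.542), np.float64(-0.209)), (np.float64(17.483), np.float64(0.542), np.float64(-0.21))]
0.074 0.056 [(np.float64(32.578), np.float64(0.54), np.float64(-0.203)), (np.float64(32.81), np.float64(0.54), np.float64(-0.205)), (np.float64(33.809), np.float64(0.54), np.float64(-0.204))]
lid top [0.44432746 0.09537595 0.05      ]
```

Call:
{"api": "arm_command", "payload": {"increments": [[0.4,-3.8,0,0,-1],[0.4,-3.8,0,0,-1],[0.4,-3.8,0,0,-1],[0.4,-3.8,0,0,-1],[0.4,-3.8,0,0,-1],[0.4,-3.8,0,0,-1],[0.4,-3.8,0,0,-1],[0.4,-3.8,0,0,-1],[0,0,2,-0.14,-1],[0,0,2,0,-1],[0,0,0,0,-1],[0,0,0,0,-1]]}}

```text
clock: 2.85
ee_pos: [0.443, 0.0946, 0.2073]
ee_rot: [[0.853, 0.523, 0.0], [0.523, -0.853, -0.0], [0.0, 0.0, -1.0]]
wrist_force: [-0.1, 1.0, -0.3]
grip_width: 0.0882
grip_force: 0.0
```

```bash
python3 - <<'E'
from workcell import r
import cv2,pickle
s=r.state();c=r.get_calibration("wrist");cv2.imwrite("pics/w2.png",r.snapshot("wrist"));pickle.dump(c,open("w2.pkl","wb"))
print(s['clock'],s['ee_pos'],s['ee_rot'][:,0],s['wrist_force'])
E
```

```text
2.85 [0.44303918 0.09455441 0.20730296] [8.52500954e-01 5.22725652e-01 1.26070214e-04] [-0.05454307  1.03783944 -0.25245933]
```

View pics/w2.png

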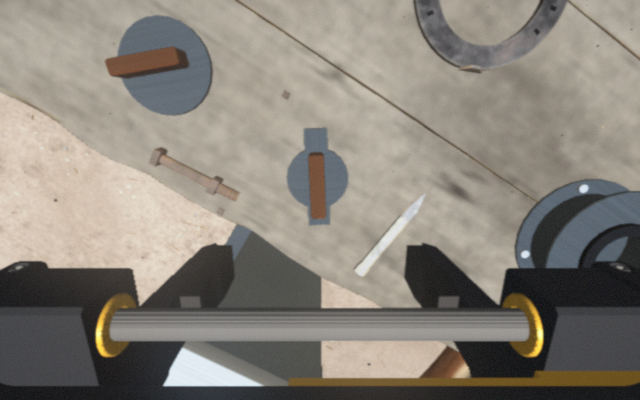

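The wrist view shows the eared lid straight below, with its handle at about (317,186) and nearly aligned with the tool.

```bash
cat > lid.py <<'E'
from h import *
import pickle
def handle(n,box):
    c=pickle.load(open(n+".pkl","rb"));i=cv2.imread(f"pics/{n}.png").astype(int);x0,y0,x1,y1=box
    m=np.zeros(i.shape[:2],np.uint8);m[y0:y1,x0:x1]=(i[:,:,2]-i[:,:,0]>35)[y0:y1,x0:x1]
    p=np.argwhere(m)[:,::-1].astype(np.float32);rc=cv2.minAreaRect(p);b=cv2.boxPoints(rc);b=b[np.argsort(b[:,1])]
    t,o=b[:2].mean(0),b[2:].mean(0);return c,rc,t,o,pair(c,o,t,.05)
E
python3 - <<'E'
from lid import *
c,rc,t,o,P=handle("w2",(295,140,345,225));print(rc,t,o,P)
C=P[0];e=np.array([.44303918,.09455441]);x=np.array([.8525,.5227]);y=np.array([.5227,-.8525])
print("tool dx dy",(C[:2]-e)@x,(C[:2]-e)@y,"yaw now",np.degrees(np.arctan2(x[1],x[0])))
print("disc centre", ray(c,(317.5,179.5),.009))
E
```

```text
((316.7267150878906, 186.12124633789062), (64.10419464111328, 14.323512077331543), 87.87889862060547) [315.5404  154.09111] [317.91302 218.15138] (array([0.44332639, 0.09668273, 0.05      ]), np.float64(0.06334289217531211), np.float64(33.413953465249776))
tool dx dy 0.00135732135278163 -0.0016642707951122061 yaw now 31.51403694895704
disc centre [0.44210135 0.09531249 0.009     ]
```

Call:
{"api": "arm_command", "payload": {"increments": [[0.15,-0.15,3,-0.035,-1],[0,0,4,0,-1],[0,0,4,0,-1],[0,0,3,0,-1],[0,0,2,0,-1],[0,0,1.5,0,-1],[0,0,0,0,-1],[0,0,0,0,-1]]}}

```text
clock: 3.7
ee_pos: [0.4442, 0.097, 0.0326]
ee_rot: [[0.833, 0.553, 0.001], [0.553, -0.833, -0.0], [0.001, 0.001, -1.0]]
wrist_force: [0.4, -0.4, 0.3]
grip_width: 0.0883
grip_force: 0.0
```

Call:
{"api": "arm_command", "payload": {"increments": [[0,0,0,0,1],[0,0,0,0,1],[0,0,0,0,1],[0,0,0,0,1],[0,0,0,0,1],[0,0,0,0,1],[0,0,0,0,1],[0,0,0,0,1],[0,0,0,0,1],[0,0,0,0,1]]}}

```text
clock: 4.7
ee_pos: [0.4434, 0.0973, 0.0317]
ee_rot: [[0.833, 0.554, -0.0], [0.554, -0.833, 0.0], [-0.0, -0.0, -1.0]]
wrist_force: [1.0, 0.1, 0.0]
grip_width: 0.0148
grip_force: 30.0
```

Call:
{"api": "arm_command", "payload": {"increments": [[0,0,-2,0,1],[0,0,-4,0,1],[0,0,-4,0,1],[0,0,-3,0,1],[0,0,0,0,1],[0,0,0,0,1]]}}

```text
clock: 5.3
ee_pos: [0.443, 0.0973, 0.1612]
ee_rot: [[0.833, 0.554, -0.0], [0.554, -0.833, 0.0], [-0.0, -0.0, -1.0]]
wrist_force: [-0.1, 0.7, -2.1]
grip_width: 0.0147
grip_force: 30.0
```

```bash
python3 - <<'E'
from workcell import r
import cv2,pickle
s=r.state();c=r.get_calibration("wrist");cv2.imwrite("pics/w3.png",r.snapshot("wrist"));pickle.dump(c,open("w3.pkl","wb"))
print(s['clock'],s['ee_pos'],s['ee_rot'][:,0],s['wrist_force'],s['grip_width'])
E
```

```text
5.3 [0.44298765 0.09732569 0.16123879] [ 8.32732556e-01  5.53675373e-01 -2.67504554e-04] [-0.11302253  0.68328091 -2.090328  ] 0.014747195457387547
```

View pics/w3.png

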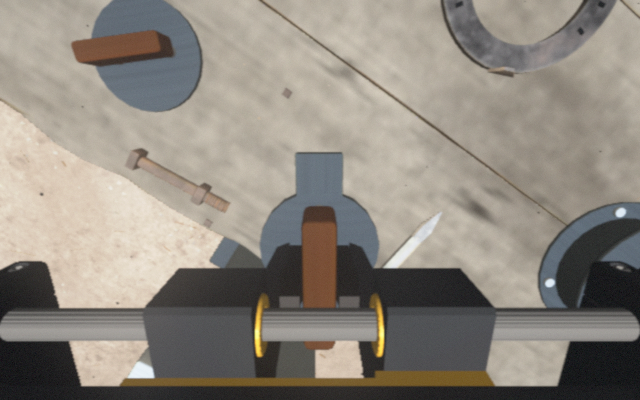

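The lid is held: the handle's far end is at (319,207), the ear tip edge at y=153 (x 296–343), and the disc's top visible above the gripper. Next I'll work out the lid offset in the tool frame.

```bash
python3 - <<'E'
from lid import *
c=pickle.load(open("w3.pkl","rb"));e=np.array([.44298765,.09732569,.16123879]);x=np.array([.8327,.5537]);y=np.array([.5537,-.8327])
for n,p,h in(("bar end",(319,207.5),.05),("ear L",(296,153),.008),("ear R",(342.5,153),.008),("bar topL",(303.5,209),.05),("bar topR",(335.5,209),.05),("disc L",(261,243),.009),("disc R",(378,243),.009)):
    q=ray(c,p,e[2]-.032+h)[:2]-e[:2];print(n,(q@x*1e3).round(1),(q@y*1e3).round(1))
E
```

```text
bar end 36.9 0.4
ear L 52.6 -11.3
ear R 52.6 12.4
bar topL 36.3 -5.7
bar topR 36.3 7.0
disc L 3.2 -31.6
disc R 3.2 33.0
```

Call:
{"api": "arm_command", "payload": {"increments": [[-0.5,2,0,0,1],[-1.1,3.8,0,0,1],[-1.1,3.8,0,0,1],[-1.1,3.8,0,0,1],[-1.1,3.8,0,0,1],[-1.1,3.8,0,0,1],[-1.1,3.8,0,0,1],[-1,3.7,0,0,1],[-0.5,1.8,0,0,1],[0,0,0,0,1]]}}

```text
clock: 6.35
ee_pos: [0.5393, -0.2046, 0.1591]
ee_rot: [[0.834, 0.551, -0.003], [0.551, -0.834, 0.002], [-0.002, -0.003, -1.0]]
wrist_force: [0.4, 0.4, -2.4]
grip_width: 0.0152
grip_force: 30.0
```

Call:
{"api": "arm_command", "payload": {"increments": [[0,0,0,-0.14,1],[0,0,0,-0.14,1],[0,0,0,-0.14,1],[0,0,0,-0.14,1],[0,0,0,-0.14,1],[0,0,0,-0.14,1],[0,0,1.5,-0.04,1],[0,0,1.5,0,1],[0,0,0,0,1],[0,0,0,0,1]]}}

```text
clock: 7.35
ee_pos: [0.5392, -0.2017, 0.1312]
ee_rot: [[0.103, 0.995, -0.002], [0.995, -0.103, 0.001], [0.001, -0.002, -1.0]]
wrist_force: [-0.1, 0.5, -1.9]
grip_width: 0.0145
grip_force: 30.0
```

```bash
python3 - <<'E'
from workcell import r
import cv2,pickle
import numpy as np
s=r.state();c=r.get_calibration("wrist");cv2.imwrite("pics/w4.png",r.snapshot("wrist"));pickle.dump(c,open("w4.pkl","wb"))
R=s['ee_rot'];e=s['ee_pos'];print(s['clock'],e,np.degrees(np.arctan2(R[1,0],R[0,0])),s['wrist_force'],s['grip_width'])
print("err tool cm",(np.array([.5402,-.2025])-e[:2])@R[:2,:2]*100)
E
```

```text
7.35 [ 0.53922221 -0.2017472   0.13115567] 84.06993420625369 [-0.11430311  0.49044897 -1.87584772] 0.014460025319091454
err tool cm [-0.06477506  0.10503264]
```

View pics/w4.png

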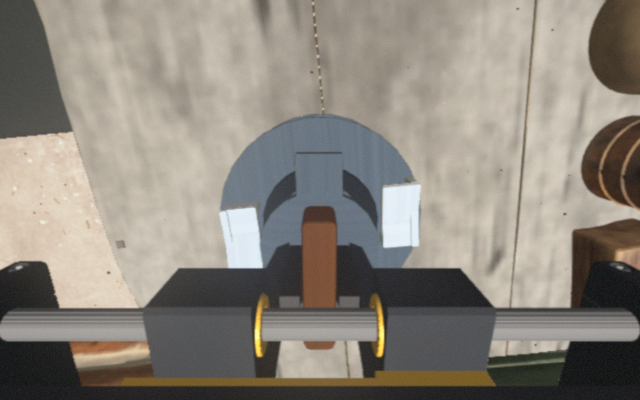

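The view shows the lid above the pot, its ear in the gap. Upper claw edges are (220,210)–(256,207) on the left and (382,186)–(418,184) on the right, and the rim's top is at about (322,114).

```bash
python3 - <<'E'
from lid import *
c=pickle.load(open("w4.pkl","rb"))
m,w,a=pair(c,(238,208.5),(400,185),.077);v=np.radians(a);u=np.array([-np.sin(v),np.cos(v)])
print(m,w,a,"centre",m[:2]-.023*u)
g=cv2.GaussianBlur(cv2.cvtColor(cv2.imread("pics/w4.png"),6),(0,0),1).astype(np.float32)
A=np.radians(np.r_[25:155:2]);out=[]
for z in(.056,.06):
  best=[]
  for R in np.arange(.070,.0765,.001):
   for x in np.arange(.53,.55,.001):
    for y in np.arange(-.216,-.19,.001):
      f=[]
      for q in(R+.002,R-.002):
        p=cv2.projectPoints(np.c_[x+q*np.cos(A),y+q*np.sin(A),0*A+z],c['rvec'],c['tvec'],c['K'],None)[0].reshape(-1,2).astype(np.float32)
        f.append(cv2.remap(g,p[:,0].copy(),p[:,1].copy(),1).ravel())
      best.append((np.mean(np.clip(f[0]-f[1],0,50)),R,x,y))
  print(z,[tuple(np.round(b,3)) for b in sorted(best)[-3:]])
E
```

```text
[ 0.54050099 -0.18107581  0.077     ] 0.10328331207505637 2.6275832296515724 centre [ 0.5415554  -0.20405163]
0.056 [(np.float64(43.204), np.float64(0.071), np.float64(0.54), np.float64(-0.202)), (np.float64(43.541), np.float64(0.07), np.float64(0.539), np.float64(-0.201)), (np.float64(43.903), np.float64(0.07), np.float64(0.54), np.float64(-0.201))]
0.06 [(np.float64(41.795), np.float64(0.071), np.float64(0.54), np.float64(-0.202)), (np.float64(42.383), np.float64(0.07), np.float64(0.539), np.float64(-0.201)), (np.float64(43.412), np.float64(0.07), np.float64(0.54), np.float64(-0.201))]
```

Call:
{"api": "arm_command", "payload": {"increments": [[0,0.13,1,0,1],[0,0,1,0,1],[0,0,1,0,1],[0,0,0.5,0,1],[0,0,0,0,1]]}}

```text
clock: 7.9
ee_pos: [0.5405, -0.2026, 0.0957]
ee_rot: [[0.104, 0.995, -0.002], [0.995, -0.104, 0.001], [0.001, -0.002, -1.0]]
wrist_force: [-0.1, 0.4, -0.9]
grip_width: 0.0148
grip_force: 30.0
```

Call:
{"api": "arm_command", "payload": {"increments": [[0,0,0.25,0,1],[0,0,0.15,0,1],[0,0,0,0,1],[0,0,0,0,1]]}}

```text
clock: 8.3
ee_pos: [0.5409, -0.2028, 0.0929]
ee_rot: [[0.104, 0.995, 0.0], [0.995, -0.104, -0.0], [-0.0, 0.0, -1.0]]
wrist_force: [-0.1, 0.1, -1.1]
grip_width: 0.0146
grip_force: 30.0
```

Call:
{"api": "arm_command", "payload": {"increments": [[0,0,0.15,0,1],[0,0.03,0,0.12,1],[0,0.03,0,0.12,1],[0,0.03,0,0.12,1],[0,0.03,0,0.12,1],[0,0,0,0,1]]}}

```text
clock: 8.9
ee_pos: [0.5423, -0.2032, 0.0916]
ee_rot: [[0.552, 0.834, 0.001], [0.834, -0.552, -0.001], [0.0, 0.001, -1.0]]
wrist_force: [0.3, -0.2, 0.1]
grip_width: 0.0144
grip_force: 30.0
```

Call:
{"api": "arm_command", "payload": {"increments": [[0,0.02,0.03,0.12,1],[0,0.02,0.03,0.12,1],[0,0.02,0.03,0.12,1],[0,0,0,0,1]]}}

```text
clock: 9.3
ee_pos: [0.5427, -0.2036, 0.0907]
ee_rot: [[0.809, 0.588, 0.001], [0.588, -0.809, -0.001], [0.0, 0.001, -1.0]]
wrist_force: [0.1, -1.1, 2.6]
grip_width: 0.0149
grip_force: 30.0
```

```bash
cat > st.py <<'E'
from workcell import r
import numpy as np
s=r.state();R=s['ee_rot'];print(s['clock'],s['ee_pos'].round(4),"yaw",np.degrees(np.arctan2(R[1,0],R[0,0])).round(1),s['wrist_force'].round(1),s['torque'].round(2),s['grip_width'])
E
python3 st.py
```

```text
9.3 [ 0.5427 -0.2036  0.0907] yaw 36.0 [ 0.1 -1.1  2.6] [0.01 0.03 0.01] 0.014949596404124221
```

Call:
{"api": "arm_command", "payload": {"increments": [[0,0.02,0.03,0.08,1],[0,0.02,0.03,0.08,1],[0,0.02,0.03,0.08,1],[0,0,0,0,1]]}}

```text
clock: 9.7
ee_pos: [0.543, -0.2041, 0.0898]
ee_rot: [[0.925, 0.381, 0.001], [0.381, -0.925, -0.0], [0.001, 0.001, -1.0]]
wrist_force: [-0.1, -0.0, 3.6]
grip_width: 0.0145
grip_force: 30.0
```

```bash
python3 st.py
```

```text
9.7 [ 0.543  -0.2041  0.0898] yaw 22.4 [-0.1 -0.   3.6] [ 0.   -0.02 -0.08] 0.014476483753940037
```

Call:
{"api": "arm_command", "payload": {"increments": [[0,0.01,0.02,0.08,1],[0,0.01,0.02,0.08,1],[0,0.01,0.02,0.08,1],[0,0,0,0,1]]}}

```text
clock: 10.1
ee_pos: [0.5428, -0.2042, 0.0888]
ee_rot: [[0.989, 0.151, -0.0], [0.151, -0.989, 0.0], [-0.0, -0.0, -1.0]]
wrist_force: [-0.3, -0.5, 0.9]
grip_width: 0.0148
grip_force: 30.0
```

```bash
python3 st.py
```

```text
10.1 [ 0.5428 -0.2042  0.0888] yaw 8.7 [-0.3 -0.5  0.9] [ 0.04  0.06 -0.04] 0.014806827534079924
```

Call:
{"api": "arm_command", "payload": {"increments": [[0,0,0,0.05,1],[0,0,0,0.05,1],[0,0,0,0,1]]}}

```text
clock: 10.4
ee_pos: [0.5428, -0.2042, 0.0888]
ee_rot: [[0.999, 0.051, -0.0], [0.051, -0.999, 0.0], [-0.0, -0.0, -1.0]]
wrist_force: [-0.2, 0.1, 0.2]
grip_width: 0.0148
grip_force: 30.0
```

```bash
python3 st.py
```

```text
10.4 [ 0.5428 -0.2042  0.0888] yaw 3.0 [-0.2  0.1  0.2] [0.01 0.04 0.09] 0.014835870032825313
```

Call:
{"api": "arm_command", "payload": {"increments": [[0,0,0,0.05,1],[0,0,0,0.03,1],[0,0,0,0,1],[0,0,0,0,1]]}}

```text
clock: 10.8
ee_pos: [0.5427, -0.2046, 0.0888]
ee_rot: [[1.0, -0.029, -0.0], [-0.029, -1.0, -0.001], [-0.0, 0.001, -1.0]]
wrist_force: [-0.7, -3.5, -1.7]
grip_width: 0.0149
grip_force: 30.3
```

```bash
python3 st.py
```

```text
10.8 [ 0.5427 -0.2046  0.0888] yaw -1.7 [-0.7 -3.5 -1.7] [-0.54  0.23  0.55] 0.014884109471179331
```

Call:
{"api": "arm_command", "payload": {"increments": [[0,0,0,0.04,1],[0,0,0,0.02,1],[0,0,0,0,1],[0,0,0,0,1]]}}

```text
clock: 11.2
ee_pos: [0.5429, -0.2047, 0.0888]
ee_rot: [[0.996, -0.091, 0.0], [-0.091, -0.996, -0.001], [0.0, 0.001, -1.0]]
wrist_force: [-0.7, -5.1, -2.0]
grip_width: 0.0155
grip_force: 31.8
```

```bash
python3 - <<'E'
import st
from workcell import r
import cv2,numpy as np,pickle
pickle.dump(r.get_calibration("wrist"),open("w5.pkl","wb"))
w=r.snapshot("wrist");b=r.snapshot("side")
cv2.imwrite("pics/w5.png",w)
cv2.imwrite("pics/c5.png",np.vstack([cv2.resize(w[90:290,180:460],(560,400)),cv2.resize(b[130:200,290:395],(560,373)) ])[:600] if 0 else np.hstack([cv2.resize(w[90:290,180:460],(400,286)),cv2.resize(b[140:200,300:384],(400,286))]))
E
```

```text
11.2 [ 0.5429 -0.2047  0.0888] yaw -5.2 [-0.7 -5.1 -2. ] [-0.78  0.05  0.78] 0.015511942328357207
```

View pics/c5.png

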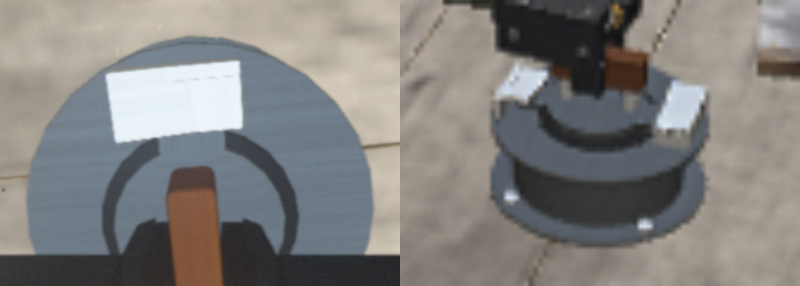

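The left crop shows the +x ear under the claw, and the right crop shows the lid seated level. The torque is climbing steeply (0.78 N m) with no further lid turn, so this is the stop. I'll relax the twist, release, lift and inspect.

Call:
{"api": "arm_command", "payload": {"increments": [[0,0,0,-0.05,1],[0,0,0,-0.02,1],[0,0,0,0,1],[0,0,0,0,-0.4],[0,0,0,0,-0.4],[0,0,0,0,-0.4],[0,0,0,0,-0.4],[0,0,0,0,-0.4]]}}

```text
clock: 12.1
ee_pos: [0.5429, -0.2041, 0.0889]
ee_rot: [[1.0, -0.023, -0.0], [-0.023, -1.0, 0.0], [-0.0, -0.0, -1.0]]
wrist_force: [0.4, 0.7, -0.3]
grip_width: 0.0529
grip_force: 0.0
```

Call:
{"api": "arm_command", "payload": {"increments": [[0,0,-2,0,-0.4],[0,0,-4,0,-0.4],[0,0,-4,0,-0.4],[0,0,-3,0,-0.4],[0,0,-2,0,-0.4],[0,0,0,0,-1],[0,0,0,0,-1]]}}

```text
clock: 12.8
ee_pos: [0.5426, -0.204, 0.238]
ee_rot: [[1.0, -0.023, -0.001], [-0.023, -1.0, 0.001], [-0.001, -0.001, -1.0]]
wrist_force: [-0.0, -0.6, -0.5]
grip_width: 0.0754
grip_force: 0.0
```

```bash
python3 - <<'E'
import st
from workcell import r
import cv2,numpy as np,pickle
pickle.dump(r.get_calibration("wrist"),open("w6.pkl","wb"))
w=r.snapshot("wrist");b=r.snapshot("side")
cv2.imwrite("pics/w6.png",w);cv2.imwrite("pics/s6.png",b)
cv2.imwrite("pics/c6.png",np.hstack([cv2.resize(w[90:270,230:410],(400,400),interpolation=2),cv2.resize(b[130:214,300:384],(400,400),interpolation=2)]))
E
```

```text
12.8 [ 0.5426 -0.204   0.238 ] yaw -1.3 [-0.  -0.6 -0.5] [0.02 0.03 0.02] 0.07542490194312824
```

View pics/c6.png

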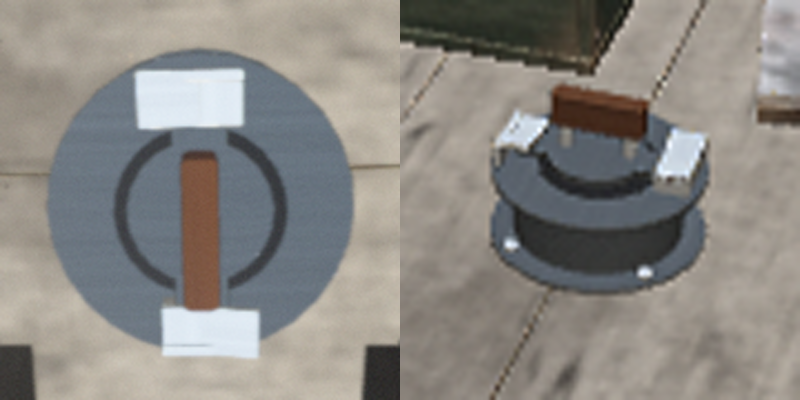

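The lid is locked. The ears sit under both claws, the bar is square to the claw edges (claw edges at about -0.9° in the earlier view, bar at about -1°), and the gripper is clear at z=0.238.

```bash
python3 -c "
from workcell import r
print(r.sign_off())"
```

```text
the job is handed in; nothing more can be done
None
```

The eared lid is on the pot, twisted clockwise to its stops and released; the plain lid was left untouched. I handed the job in at about 13 s.

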